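# Unlock a parked spring clip and hold it gaping around a card's top edge

## Robot

A 6-joint arm with a two-finger parallel gripper is mounted at the origin on a cart in front of the work surface, level with it; the furniture and walls round the work are solid. World frame = base frame: x ahead of the robot, y to its left, z up, the work surface at z = 0. Lengths are in m, angles in rad, forces in N, time in s.
With the tool pointing down it reaches from about 0.425 to 0.925 m from the base axis. Payload 12.5 kg.
Tool frame: the origin (TCP) lies at the very end of the fingers, on their centre line; the grasp point (between the pads) lies 19 mm behind it; z points along the fingers, y is the direction in which the jaws open and shut (so a half turn about z gives the same grasp; the last joint's range is limited). The gripper opens to 85 mm and grips with 20 to 120 N. Pads are 22 mm wide; open, the fingers measure 114 mm over their backs; the gripper's body (76 mm by 85 mm) begins 54 mm behind the grasp point. The pads swing forward as they close: fully open they stand 13 mm farther back than shut.
Start: joints at [-1.25, 0.491, 1.559, -0, 1.092, -0.106], TCP at [0.259, -0.569, 0.231] pointing down, gripper open.
Joint ranges: [-3.1, 3.1], [-0.84, 2.19], [0.05, 2.79], [-1.13, 4.28], [0.06, 2.93], [-2.69, 2.69]. Speed limits (rad/s): [2.22, 2.22, 2.79, 3.14, 3.14, 3.14].

## Interface

Orientations are given as a rotation vector (axis times angle).
In Python, from station import ctrl gives the robot as it stands.
- The arm moves only by the shell command python3 -m inch 'ROWS'. ROWS is JSON, a list of rows, each a list of 5 numbers: the gripper's target within -1 to 1 (fully open at 1, half-way at 0, shut at -1), then the shift along the tool's x, y, z normalised to -1 to 1, where 1 is 500 mm, then the turn about the tool's z normalised to -1 to 1, where 1 is 45 degrees. A call has 1 to 8 rows; each row shifts and turns the pose as measured when the row begins, along the tool's axes as they then stand; what a row does not reach is not made up. A row lasts 1/8 s, in which the tool goes at most 62.5 mm and 10.7 degrees, less where a joint would pass 70% of its speed; a pose out of reach is approached as far as the arm can. A call with a number of a shift or a turn outside -1 to 1 is refused whole. A call with a gripper value outside its range is refused whole. The fingers move at their own pace and stop on an object; the grip force is fixed at half the most. Time passes only in rows, so rows that do not move let the fingers close. It gives the time, the measured TCP pose, the force and the opening at its end, in the units of the state.
- ctrl.read_state(): the state, without advancing time (a new reading comes with each control period).
- ctrl.read_camera(name): name is "scene" or "side" or "wrist"; returns (picture, depth): 400x640x3 uint8, red, green, blue; 400x640 float32, m along the optical axis (not along the pixel's ray), 0 where there is no reading.
- ctrl.calibration(name): a dict with "fx", "fy", "cx", "cy" (pixels), "view" (4x4, takes a point from world to camera coordinates). Camera axes: x right, y down, z forward; pixel columns grow to the right and rows downward; lengths in m; the calibration is good to about 2 mm. The wrist camera is an equidistant fisheye: a pixel r from the principal point sees the ray r / f radians off the axis. A picture is of the moment at which its call begins: read the wrist's pose just before it. calibration takes no time and is no camera call; for the wrist camera it gives the pose at the moment of the call.
- ctrl.finish_job(): hands the job in, once; it reports no verdict.
Trained networks look in the newest picture that a camera, given by its name, has taken for a name from the list of things; names that differ only in an ending like _2 or _b are one class to them, and where a whole thing is asked for, a point or a joint stands for the part that bears it (a point fixed in the world has none). Each returns a list of dicts, best first, with "confidence" (0 to 1); they miss things now and then, are a little off and sometimes report something else, mostly with a low value. They report only what shows in the picture. A call takes as long as a camera call. They do not tell look-alikes from the thing itself.
- ctrl.outline_of(camera, query): "region" (400x640 bool, what is visible of it) and "rect" ([left, top, right, bottom] in pixels, round what is visible of it).
- ctrl.tip_of(camera, query): "point" ([row, column] in pixels: a listed point, or the origin of a listed thing).
The state is a dict: "clock": time; "joint_positions": joint angles; "joint_vel": joint speeds; "tau": joint torques, N m; "eef_pos": TCP position; "tool_rot": TCP orientation; "ft_force": force on the tool from outside, world axes, zero at the start; "wrist_torque": the same for the moment, N m; "width": finger opening in m.
Only numpy, scipy, OpenCV 4.12 (cv2) and the standard library are available. Lean on these libraries where they do the work, as an engineer would, in place of code of your own. Each camera call takes 0.05 s, during which the arm holds its last target.

## Task

Slide the clip rack's transport lock all the way to its end stop, away from the clip, then squeeze the clip's handles until its jaws gape wide, lift it off the rack and lower it upright over the middle of the card's top edge, until the edge is well inside the mouth and nothing of the clip touches the card. Finish while still holding it there squeezed wide open: do not let go or let it bite. Do not push hard on the card stand, and leave the stapler where it is.

Things in the scene. Friction and masses are not known exactly. Their poses are not given: they have to be found in the camera images.
- rack: Flat grey parking rack fixed to the table, 70 (x) by 230 mm (y), base 12 mm high. Origin: centre of underside, z up. At y = -60 mm an aluminium tongue (plate 5 mm thick in x, 50 mm long in y, top at z = 58 mm) which the parked clip bites; at the other end the lock's track. Left or right on the table, the card stand on the other side; turned up to 0.4 rad
- lock_grip (a point): Centre of the top of the lock's upright black grip, 100 mm above the table; a block 20 mm (rack's x) by 26 mm (y), upper 60 mm free to be pinched along the rack's x. A bar 10 mm wide leaves it toward the clip, 16 to 24 mm below its top, and ends over the clip's pin. Locked, the grip is 105 mm from the clip
- lock (a joint): Travel of the lock along the rack's +y (away from the clip), m: 0 to 0.006 at the start, with its bar over the clip's pin so that the clip cannot be lifted; 0.045 at the end stop, clip free. Friction 2 N; it stays where it is left
- clip: Dark steel spring clip, 30 mm wide (y), 80 g, handles up, jaws down. Origin: on the hinge pin, midway between the levers; z toward the handles, x the way handles and jaws move, y along the pin, which sticks out to y = +31 mm. Handles reach 57 mm above, jaw tips 50 mm below the pin, hinge block 10 mm below. Parked: at the rack's (0, -60, 68) mm, axes parallel to the rack's
- clip_handles (a point): Point midway between the handles, 40 mm above the pin: pinch the handles here from above, along the clip's x. Over their outer faces they measure 52 mm here (58 mm at their top) when parked and 30 mm, parallel, when squeezed to the stop
- clip_mouth (a point): Point midway between the jaw pads, 43 mm below the pin. The pads are 14 mm high, at the jaw tips; the gap here is 5 mm when parked, about 27 mm when squeezed to the stop
- lever_a (a joint): Angle by which each of the two levers is opened (both move alike), rad: 0 biting the rack's tongue, 0.26 at the stop, fully open. The spring asks 7 N at each handle (40 mm above the pin) to begin, 12 N at the stop; released, it snaps shut
- stand: Wooden stand fixed to the table, 60 (x) by 150 (y) mm, 28 mm high, with a stiff upright white card in its slot, 5 mm thick (x), 140 mm wide (y). Origin: centre of underside, z up; turned up to 0.5 rad
- card_edge (a point): Middle of the card's top edge, 115 mm above the table; axes as the stand's (x through the card, y along the edge). The clip goes on with its x along this x, its pin about 25 mm above this point
- stapler: Bystander: black desk stapler, 36x146x56 mm, along the robot's x in mid-table; origin: centre of underside. Not to be moved
Things that resemble listed ones, but are neither listed nor needed, are in the scene too. Leave any blue look-alike of the clip alone.

How it is judged:
On the way, in this order (a step that is already met when the one before it is completed fails the run):
1. the transport lock is at its end stop, with the clip still parked (value of joint lock above 0.041 m and z of clip in the frame of rack below 0.08 m), for 0.2 s.
2. the clip, squeezed open, is lifted clear of the rack (value of joint lever_a above 0.18 rad and height (world z) of clip above 0.125 m and contact force between clip and rack below 0.1 N), for 0.2 s.
At the end, for the whole second after the job is handed in: Lock within 4 mm of its stop; clip held by the fingers (over 3 N), open over 0.2 rad, at rest, tilt under 0.25 rad, within 0.3 rad of the card; pin 11-38 mm above the card edge, within 12 mm of its mid-plane and 35 mm of its middle; not touching card or stand (value of joint lock above 0.041 m and value of joint lever_a above 0.2 rad and x of clip in the frame of card_edge between -0.012 and 0.012 m and y of clip in the frame of card_edge between -0.035 and 0.035 m and z of clip in the frame of card_edge between 0.011 and 0.038 m and angle between the x axis of clip and the x axis of stand, either way round below 0.3 rad and angle between clip's own z axis and vertical below 0.25 rad and contact force between clip and stand below 0.3 N and contact force between the fingers and clip above 3 N and linear speed of clip below 0.02 m/s); the arm keeps its last pose, push and grip.
It fails at once if the clip is pushed against the card stand with more than 12 N (contact force between clip and stand above 12 N).
It fails at once if the arm or its fingers push against the card stand with more than 12 N (contact force between the arm and stand above 12 N).
It fails at once if the stapler is moved by more than 25 mm (distance of stapler from where it was at the start of the episode above 0.025 m).
It also fails if it takes over 51 s, if anything falls off the work surface, if the arm or the gripper's body presses on something with over 40 N, if the wrist force passes 120 N, or if a joint passes its speed limit or range.

## Working session

There is one attempt and no reset: what is moved stays moved. The work goes in short steps, Python scripts to look and compute and a shell command to move; the robot and the scene stay as the last step left them, time stands still between calls to the robot, and variables do not carry over. Pictures are saved under pics/ and viewed, and the job is handed in when it is done.

```bash
ls; mkdir -p pics; cat > h.py <<'E'
import numpy as np, cv2
from station import ctrl
def pic(cam,name):
    im,d=ctrl.read_camera(cam); cv2.imwrite(f'pics/{name}.png',im[:,:,::-1]); return im,d
def cal(cam):
    c=ctrl.calibration(cam); return c,np.array(c['view'])
def unproj(cam,r,c_,depth):
    c,V=cal(cam)
    p=np.array([(c_-c['cx'])/c['fx']*depth,(r-c['cy'])/c['fy']*depth,depth,1])
    return (np.linalg.inv(V)@p)[:3]
def onz(cam,r,c_,z):
    c,V=cal(cam);I=np.linalg.inv(V)
    d=I[:3,:3]@np.array([(c_-c['cx'])/c['fx'],(r-c['cy'])/c['fy'],1]);o=I[:3,3]
    return o+d*(z-o[2])/d[2]
def proj(cam,p):
    c,V=cal(cam);q=V@np.append(p,1); return [q[1]/q[2]*c['fy']+c['cy'],q[0]/q[2]*c['fx']+c['cx']]
def cloud(cam,d):
    c,V=cal(cam);I=np.linalg.inv(V)
    r,k=np.mgrid[:400,:640]
    P=np.stack([(k-c['cx'])/c['fx']*d,(r-c['cy'])/c['fy']*d,d],-1)
    return P@I[:3,:3].T+I[:3,3]
E
python3 - <<'E'
from h import *
np.set_printoptions(precision=4,suppress=True)
s=ctrl.read_state();print(s['clock'],s['eef_pos'],s['tool_rot'],s['width'],s['ft_force'])
for cam in ['scene','side']:
    im,d=pic(cam,cam+'0'); np.save(cam+'0.npy',d)
    for q in ['lock_grip','clip','clip_handles','card_edge','rack','stand','stapler']:
        z={'lock_grip':.1,'clip':.068,'clip_handles':.108,'card_edge':.115}.get(q,0)
        for o in ctrl.tip_of(cam,q)[:3]:
            r,c=o['point']; print(cam,q,round(o['confidence'],2),[r,c],onz(cam,r,c,z))
print(ctrl.read_state()['clock'])
E
```

```text
pics
0.0 [ 0.2587 -0.5687  0.2307] [-3.0692 -0.6651  0.0002] 0.08551158288653218 [ 0.3356 -0.5954 -0.3655]
scene lock_grip 0.7 [281.0, 258.0] [0.4692 0.2136 0.1   ]
scene clip 0.77 [270.0, 347.2] [0.3388 0.1082 0.068 ]
scene clip 0.32 [234.4, 283.6] [0.4876 0.0867 0.068 ]
scene clip_handles 0.96 [234.1, 285.6] [0.4692 0.108  0.108 ]
scene clip_handles 0.59 [259.7, 346.4] [0.3417 0.1112 0.108 ]
scene card_edge 0.87 [140.1, 323.3] [ 0.5113 -0.1589  0.115 ]
scene rack 0.71 [213.1, 277.2] [ 0.5555 -0.0002  0.    ]
scene rack 0.7 [284.3, 277.9] [0.4659 0.1609 0.    ]
scene stand 0.73 [176.2, 320.6] [ 0.513  -0.1502  0.    ]
scene stapler 0.92 [218.6, 277.0] [ 0.5482  0.0141 -0.    ]
side lock_grip 0.56 [249.8, 295.1] [0.4707 0.2255 0.1   ]
side clip 0.61 [233.2, 355.5] [0.3498 0.1197 0.068 ]
side clip_handles 0.85 [214.2, 298.9] [0.473 0.109 0.108]
side clip_handles 0.65 [220.1, 359.4] [0.3425 0.1281 0.108 ]
side card_edge 0.86 [155.4, 293.9] [ 0.5091 -0.1608  0.115 ]
side card_edge 0.32 [245.6, 300.1] [0.4598 0.2314 0.115 ]
side rack 0.65 [269.8, 301.6] [0.4661 0.165  0.    ]
side stand 0.89 [194.7, 293.6] [ 0.5138 -0.1525  0.    ]
side stapler 0.76 [227.3, 270.0] [0.5572 0.0048 0.    ]
0.8
```

View pics/scene0.png

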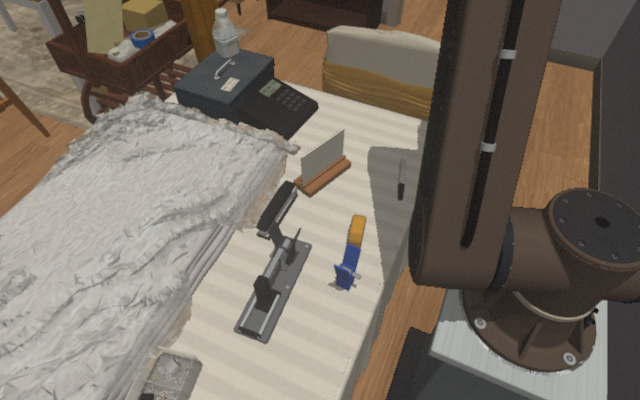

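View pics/side0.png

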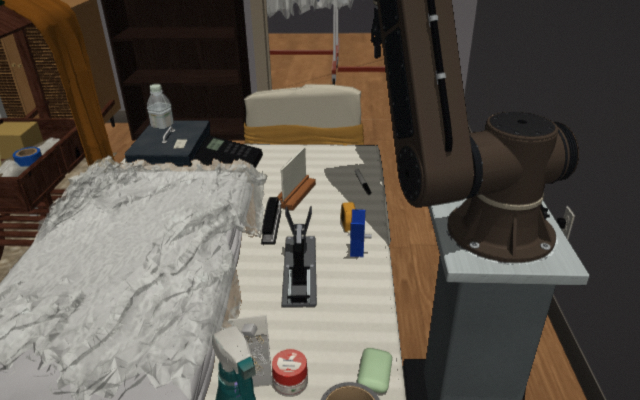

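Dark clip is at scene (285,240), with the lock grip at (262,290) and the card at (325,150). The blue look-alike is at (350,265). I'll refine the poses with the depth cloud.

```bash
python3 - <<'E'
from h import *
np.set_printoptions(precision=4,suppress=True)
for cam in ['scene','side']:
    d=np.load(cam+'0.npy');P=cloud(cam,d);im=cv2.imread(f'pics/{cam}0.png')
    ok=d>0
    x,y,z=P[...,0],P[...,1],P[...,2]
    roi=ok&(x>.36)&(x<.62)&(y>-.3)&(y<.33)
    # card
    m=roi&(y<-.05)&(z>.05)&(z<.13)
    q=P[m];print(cam,'card',len(q),q.mean(0),'zmax',np.percentile(q[:,2],[50,98,100]))
    c=q[:,:2]-q[:,:2].mean(0);u,s,v=np.linalg.svd(c,full_matrices=False);print(' dir',v[0],np.arctan2(*v[0][::-1]),'ext',np.percentile(c@v[0],[0,1,99,100]),np.percentile(c@v[1],[1,50,99]), 'mid',q[:,:2].mean(0)+v[0]*np.percentile(c@v[0],[1,99]).mean())
    # rack base
    m=roi&(y>.02)&(z>.008)&(z<.016)
    q=P[m][:,:2].astype(np.float32);print(' rackbase',cv2.minAreaRect(q),len(q))
    m=roi&(y>.02)&(z>.07)&(z<.115)&(y<.3)
    q=P[m]
    a=q[q[:,1]>.17];print(' grip',a.mean(0),a.min(0),a.max(0),cv2.minAreaRect(a[:,:2].astype(np.float32)))
    t=a[a[:,2]>.096];print(' griptop',len(t),t.mean(0),cv2.minAreaRect(t[:,:2].astype(np.float32)))
    a=q[q[:,1]<.15];print(' clip',a.mean(0),a.min(0),a.max(0))
    xs=(slice(200,350),slice(220,330)) if cam=='scene' else (slice(190,310),slice(250,340))
    cv2.imwrite(f'pics/{cam}0z.png',cv2.resize(im[xs],None,fx=5 ,fy=4,interpolation=cv2.INTER_CUBIC))
E
```

```text
scene card 1642 [ 0.5491 -0.1255  0.0817] zmax [0.0805 0.1173 0.1191]
 dir [0.7835 0.6214] 0.6705033292424311 ext [-0.1076 -0.1045  0.0932  0.1012] [-0.0594  0.0002  0.0491] mid [ 0.5447 -0.129 ]
 rackbase ((0.5218912363052368, 0.15227244794368744), (0.17992618680000305, 0.2662772536277771), 2.846587657928467) 2088
 grip [0.569  0.2445 0.0976] [0.4535 0.1701 0.07  ] [0.62  0.3   0.115] ((0.5367457866668701, 0.23502981662750244), (0.16641423106193542, 0.1299145668745041), 0.009944939985871315)
 griptop 848 [0.5779 0.2547 0.1067] ((0.5368996262550354, 0.23939311504364014), (0.16594582796096802, 0.12108753621578217), 0.0504361093044281)
 clip [0.5625 0.0956 0.0884] [0.3602 0.0201 0.07  ] [0.62  0.15  0.115]
side card 920 [ 0.5442 -0.1274  0.0805] zmax [0.0797 0.1151 0.1177]
 dir [0.76   0.6499] 0.70750171330739 ext [-0.1039 -0.1003  0.1     0.1059] [-0.0615 -0.0001  0.0429] mid [ 0.5441 -0.1275]
 rackbase ((0.487240195274353, 0.1535378396511078), (0.25347062945365906, 0.26503175497055054), 0.4938986003398895) 1419
 grip [0.5633 0.2493 0.0982] [0.4559 0.1701 0.07  ] [0.6199 0.2999 0.115 ] ((0.5378701686859131, 0.23503538966178894), (0.12976209819316864, 0.16386190056800842), 89.9336166381836)
 griptop 462 [0.5819 0.2538 0.1065] ((0.5417814254760742, 0.24391570687294006), (0.11945278942584991, 0.16472680866718292), 85.75865173339844)
 clip [0.5491 0.1024 0.0882] [0.36  0.021 0.07 ] [0.6199 0.15   0.1145]
```

```bash
python3 - <<'E'
from h import *
c,V=cal('wrist');print(c['fx'],c['cx'],c['cy'],np.round(np.linalg.inv(V),3))
E
```

```text
309.70691628693146 315.91275519141936 200.5310341032827 [[ 0.415 -0.873 -0.258  0.325]
 [-0.91  -0.398 -0.118 -0.54 ]
 [ 0.     0.283 -0.959  0.374]
 [ 0.     0.     0.     1.   ]]
```

```bash
python3 - <<'E'
from h import *
np.set_printoptions(precision=4,suppress=True)
def show(n,a):
    print(n,len(a),a.mean(0),a.min(0),a.max(0),cv2.minAreaRect(a[:,:2].astype(np.float32)))
for cam in ['scene','side']:
    d=np.load(cam+'0.npy');P=cloud(cam,d)
    def net(q,k=0):
        o=ctrl.outline_of(cam,q); return o
    ctrl.read_camera(cam)
    for q in ['rack','stand','clip','stapler']:
        for o in ctrl.outline_of(cam,q)[:2]:
            m=o['region']&(d>0); a=P[m]
            # keep near median
            print(cam,q,round(o['confidence'],2),o['rect'])
            show(' all',a)
            if q=='stand':
                t=a[(a[:,2]>.04)]; show(' card',t)
                c=t[:,:2]-np.median(t[:,:2],0);u,s,v=np.linalg.svd(c,full_matrices=False);print('  dir',v[0],np.percentile(c@v[0],[1,99]))
                t=a[(a[:,2]>.108)];show(' top',t)
            if q=='rack':
                t=a[(a[:,2]<.016)&(a[:,2]>.008)]; 
                if len(t)>5: show(' base',t)
                t=a[(a[:,2]>.094)]
                if len(t)>5: show(' top',t)
            if q=='clip':
                t=a[(a[:,2]>.11)]
                if len(t)>5: show(' top',t)
E
```

```text
scene stand 0.56 [292.4, 130.2, 352.2, 200.3]
 all 2073 [ 0.5045 -0.1407  0.052 ] [ 0.4569 -0.2936 -0.0019] [ 0.5861 -0.0689  0.1191] ((0.527894914150238, -0.18735256791114807), (0.21106792986392975, 0.12422917038202286), 70.52703094482422)
 card 1046 [ 0.5086 -0.1443  0.0817] [ 0.4821 -0.216   0.0401] [ 0.5346 -0.0823  0.1191] ((0.5076661705970764, -0.1491534560918808), (0.14213481545448303, 0.008484271354973316), 70.01097106933594)
  dir [0.3438 0.9391] [-0.074   0.0641]
 top 185 [ 0.5097 -0.1425  0.1142] [ 0.4842 -0.2068  0.1081] [ 0.5322 -0.0823  0.1191] ((0.5097194910049438, -0.14533379673957825), (0.13294830918312073, 0.0072364662773907185), 70.01097106933594)
scene clip 0.87 [269.0, 219.0, 298.4, 265.2]
 all 546 [0.4798 0.1093 0.0786] [ 0.4435  0.0337 -0.0012] [0.5477 0.1287 0.1232] ((0.502778172492981, 0.090956911444664), (0.04838074743747711, 0.12827090919017792), 51.27860641479492)
 top 81 [0.4903 0.113  0.1172] [0.4435 0.097  0.1102] [0.5017 0.1251 0.1232] ((0.47290661931037903, 0.10926016420125961), (0.05743158608675003, 0.028040891513228416), 4.22426176071167)
scene clip
[... 1301 characters left out ...]
145, 0.15679889917373657), 1.5637708902359009)
 top 9 [0.4874 0.1212 0.1148] [0.4501 0.1143 0.1117] [0.4992 0.1286 0.1186] ((0.47525396943092346, 0.11783665418624878), (0.04908507689833641, 0.014066973701119423), 8.832371711730957)
side clip 0.88 [351.0, 210.9, 370.9, 257.4]
 all 685 [0.3453 0.1088 0.0602] [ 0.3174  0.02   -0.0028] [0.3623 0.1336 0.1028] ((0.3374263346195221, 0.07631082087755203), (0.11397524178028107, 0.04373173043131828), 86.6783218383789)
side stapler 0.93 [259.4, 194.8, 281.0, 245.7]
 all 722 [0.5498 0.0251 0.0334] [ 0.5362 -0.1297 -0.0005] [0.583  0.0806 0.059 ] ((0.5560445189476013, -0.025458134710788727), (0.04175904393196106, 0.21166929602622986), 4.4073567390441895)
```

View pics/scene0z.png

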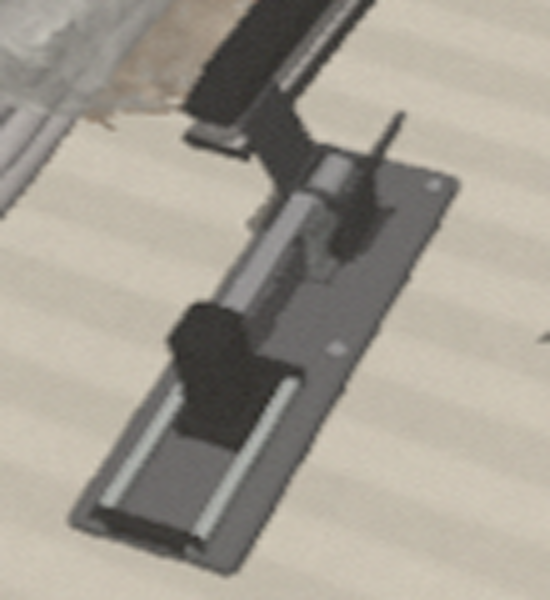

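View pics/side0z.png

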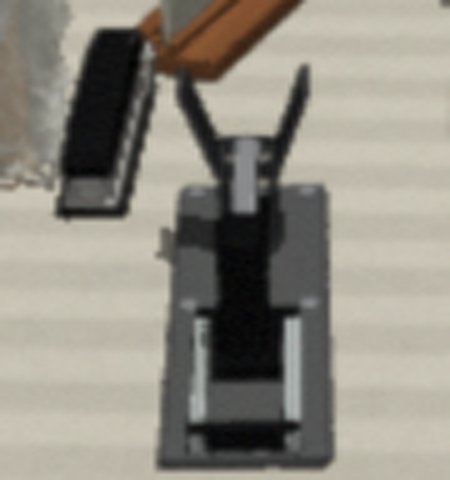

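```bash
python3 - <<'E'
from h import *
np.set_printoptions(precision=4,suppress=True)
for n,cam,c,r,z in [('TR','scene',312,245,.012),('BR','scene',267,343.75,.012),('BL','scene',234.4,330.5,.012),('TL','side',286,236.75,.012),('TR','side',315.6,236.75,.012),('BL','side',282,306.75,.012),('BR','side',316.4,306.25,.012)]:
    print(n,cam,onz(cam,r,c,z))
import itertools
for cam in ['scene','side']:
    d=np.load(cam+'0.npy');P=cloud(cam,d)
    x,y,z=P[...,0],P[...,1],P[...,2]
    m=(d>0)&(x>.41)&(x<.525)&(y>.13)&(y<.3)
    a=P[m&(z>.009)&(z<.015)][:,:2]; print('base',cv2.minAreaRect(a.astype(np.float32)),len(a))
    a=P[m&(z>.095)&(z<.106)&(x<.49)]; print('grip top',len(a),a.mean(0),a.min(0),a.max(0))
    a=P[m&(z>.05)&(z<.09)&(x<.49)&(y>.19)]; print('grip side',len(a),a.mean(0),a.min(0),a.max(0))
E
```

```text
TR scene [0.4404 0.0524 0.012 ]
BR scene [0.4227 0.2798 0.012 ]
BL scene [0.4898 0.2836 0.012 ]
TL side [0.5111 0.0599 0.012 ]
TR side [0.4415 0.0577 0.012 ]
BL side [0.4936 0.2935 0.012 ]
BR side [0.4264 0.2897 0.012 ]
base ((0.4654015898704529, 0.2058696150779724), (0.07050848752260208, 0.1540573686361313), 3.8208370208740234) 1372
grip top 160 [0.4639 0.2149 0.1003] [0.4539 0.2004 0.0955] [0.4755 0.2268 0.1043]
grip side 168 [0.46   0.2181 0.0708] [0.4535 0.1908 0.0507] [0.4729 0.2272 0.0894]
base ((0.4676308035850525, 0.2067270576953888), (0.0692051574587822, 0.15681008994579315), 4.287312030792236) 867
grip top 82 [0.4667 0.217  0.0988] [0.4574 0.2043 0.095 ] [0.4767 0.2275 0.1022]
grip side 171 [0.4654 0.2245 0.0711] [0.4559 0.2022 0.05  ] [0.4766 0.2312 0.0898]
```

```bash
cat >> h.py <<'E'
from scipy.spatial.transform import Rotation as R
np.set_printoptions(precision=4,suppress=True)
def delta(target=None,yaw=None):
    """remaining shift in tool axes (units of 500mm), turn units (45deg); yaw = of tool y in world"""
    s=ctrl.read_state(); Rm=R.from_rotvec(s['tool_rot']).as_matrix(); p=np.array(s['eef_pos'])
    y=np.arctan2(Rm[1,1],Rm[0,1])
    print('t',round(s['clock'],2),'p',p,'yaw',round(y,4),'tilt',round(float(np.arccos(-Rm[2,2])),4),'w',round(s['width'],4),'F',np.round(s['ft_force'],1),'j',np.round(s['joint_positions'],2))
    if target is not None: print(' shift',Rm.T@(np.array(target)-p)/.5)
    if yaw is not None: print(' turn',-np.degrees(yaw-y)/45)
E
python3 -m inch '[[1,0,0,0,-0.222],[1,0,0,0,-0.222],[1,0,0,0,-0.222],[1,0,0,0,-0.222],[1,0,0,0,-0.222],[1,0,0,0,-0.222],[1,0,0,0,-0.222]]' | tail -3
python3 -c "
from h import *
delta((.475,-.2,.25),.07);delta((.463,.215,.25),.07)"
```

```text
tool_rot: [2.09, 2.346, -0.0]
ft_force: [0.5, -0.5, 0.7]
width: 0.0857
t 2.17 p [ 0.2588 -0.5689  0.2313] yaw 0.1151 tilt 0.0001 w 0.0857 F [ 0.5 -0.5  0.7] j [-1.25  0.49  1.56  0.    1.09 -1.36]
 shift [ 0.6833  0.5144 -0.0374]
 turn 0.057465855200431945
t 2.17 p [ 0.2588 -0.5689  0.2313] yaw 0.1151 tilt 0.0001 w 0.0857 F [ 0.5 -0.5  0.7] j [-1.25  0.49  1.56  0.    1.09 -1.36]
 shift [ 1.5106  0.5859 -0.0374]
 turn 0.057465855200431945
```

```bash
python3 -m inch '[[1,0.095,0.073,-0.006,0.057],[1,0.097,0.068,-0.006,0],[1,0.097,0.068,-0.006,0],[1,0.097,0.068,-0.005,0],[1,0.097,0.068,-0.005,0],[1,0.097,0.068,-0.005,0],[1,0.097,0.068,-0.005,0],[1,0.12,0,0,0]]' | tail -1
python3 -c "
from h import *
delta((.463,.215,.2),.07)"
```

```text
width: 0.0858
t 3.17 p [ 0.4738 -0.1439  0.2506] yaw 0.0673 tilt 0.0036 w 0.0858 F [1.3 0.6 0.1] j [-0.43  0.28  1.85 -0.    1.01 -0.5 ]
 shift [0.7179 0.0265 0.0997]
 turn -0.0034728049979181326
```

```bash
python3 -m inch '[[1,0.12,0.005,0,0],[1,0.12,0.005,0,0],[1,0.12,0.005,0,0],[1,0.12,0.005,0,0],[1,0.11,0.005,0.05,0],[1,0.08,0,0.04,0],[1,0,0,0,0]]' | tail -1
python3 - <<'E'
from h import *
delta((.463,.215,.2),.07)
im,d=pic('wrist','w1'); 
for q in ['lock_grip','clip_handles','clip']:
    for o in ctrl.tip_of('wrist',q)[:2]: print(q,o)
E
```

```text
width: 0.0855
t 4.05 p [0.4625 0.2053 0.2051] yaw 0.0717 tilt 0.0083 w 0.0855 F [-0.1 -1.  -0.2] j [ 0.29  0.35  1.88 -0.    0.9   0.22]
 shift [0.0192 0.0024 0.0103]
 turn 0.002203423492690041
lock_grip {'point': [192.5, 320.1], 'confidence': 0.75}
clip_handles {'point': [303.2, 317.4], 'confidence': 0.69}
clip {'point': [281.1, 319.0], 'confidence': 0.91}
clip {'point': [268.0, 205.2], 'confidence': 0.76}
```

View pics/w1.png

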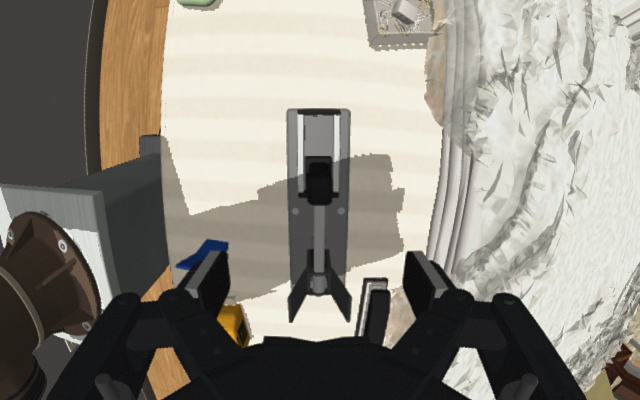

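The wrist view shows the grip at about (row 190, col 319), the bar running down to the clip at (281,319), and the rack edges square to the tool. I'll convert these with the fisheye model.

```bash
cat >> h.py <<'E'
def wz(r,c_,z):
    c,V=cal('wrist');I=np.linalg.inv(V)
    u=np.array([c_-c['cx'],r-c['cy']]);n=np.linalg.norm(u);th=n/c['fx']
    d=np.append(u/n*np.sin(th),np.cos(th)) if n>0 else np.array([0,0,1.])
    d=I[:3,:3]@d;o=I[:3,3];return o+d*(z-o[2])/d[2]
E
python3 - <<'E'
from h import *
print('grip',wz(192.5,320.1,.1),'clipH',wz(303.2,317.4,.108),'clip',wz(281,319,.068))
print('grip top edges',wz(192,306,.1),wz(192,332,.1))
print('rack far',wz(109,288,.012),wz(109,350,.012),'side',wz(260,288,.012),wz(260,349.5,.012))
print('handles tips',wz(321,290.5,.125),wz(321,349,.125))
E
```

```text
grip [0.4683 0.2074 0.1   ] clipH [0.4733 0.1022 0.108 ] clip [0.4756 0.1027 0.068 ]
grip top edges [0.4565 0.2071 0.1   ] [0.4782 0.2085 0.1   ]
rack far [0.4311 0.2746 0.012 ] [0.4977 0.2793 0.012 ] side [0.4392 0.0962 0.012 ] [0.5145 0.1008 0.012 ]
handles tips [0.4493 0.0922 0.125 ] [0.5025 0.0952 0.125 ]
```

```bash
python3 -c "
from h import *
delta((.4665,.212,.065),.065)"
python3 -m inch '[[1,0.012,0.008,0.06,0],[1,0,0,0.08,0],[1,0,0,0.08,0],[1,0,0,0.05,0],[1,0,0,0,0]]' | tail -1
python3 - <<'E'
from h import *
delta((.4665,.212,.065),.065)
im,d=pic('wrist','w2'); 
E
```

```text
t 4.25 p [0.4637 0.2025 0.2069] yaw 0.0675 tilt 0.011 w 0.0854 F [-0.1 -0.6  0.5] j [ 0.28  0.35  1.88 -0.    0.9   0.22]
 shift [0.019  0.0038 0.2837]
 turn 0.0032041594244745387
width: 0.0855
t 4.88 p [0.4733 0.2035 0.0725] yaw 0.0582 tilt 0.0195 w 0.0855 F [0.3 0.1 1.1] j [ 0.28  0.56  1.99 -0.01  0.57  0.23]
 shift [ 0.0177 -0.013   0.0148]
 turn -0.00864898335706036
```

View pics/w2.png

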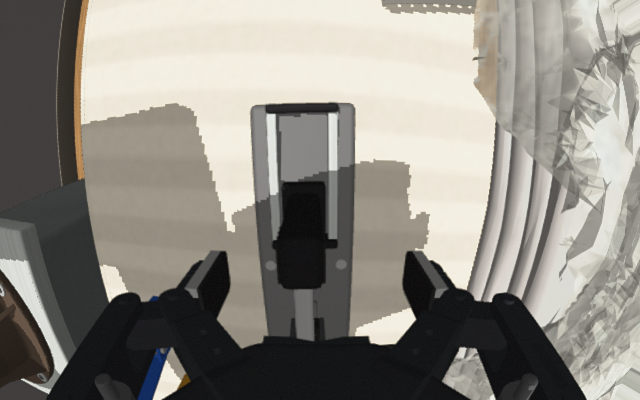

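The grip top is at about (275,302), left of the pad mid-line at col 316. That fits the −6 mm y correction.

```bash
python3 -m inch '[[1,0.018,-0.013,0.014,0],[1,0,0,0,0]]' | tail -1
python3 - <<'E'
from h import *
delta((.4665,.212,.065),.065)
print(R.from_rotvec(ctrl.read_state()['tool_rot']).as_matrix())
im,d=pic('wrist','w3'); 
for q in ['lock_grip']:
    for o in ctrl.tip_of('wrist',q)[:2]: print(q,o,wz(*o['point'],.1))
E
```

```text
width: 0.0854
t 5.17 p [0.4676 0.2126 0.0682] yaw 0.057 tilt 0.0245 w 0.0854 F [-0.1 -0.1 -0.4] j [ 0.3   0.57  2.   -0.01  0.55  0.25]
 shift [-0.001  -0.0024  0.0064]
 turn -0.010148130883891094
[[-0.057   0.9981  0.0244]
 [ 0.9984  0.057   0.0026]
 [ 0.0012  0.0245 -0.9997]]
lock_grip {'point': [291.8, 310.2], 'confidence': 0.75} [0.4652 0.2107 0.1   ]
lock_grip {'point': [347.5, 318.7], 'confidence': 0.39} [0.4709 0.1781 0.1   ]
```

View pics/w3.png

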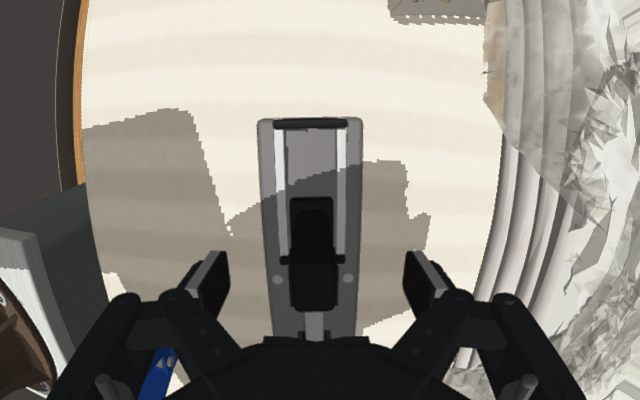

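The grip (col 312) is now centred between the pads, so I'm closing.

```bash
python3 -m inch '[[-1,0,-0.002,0.004,0],[-1,0,0,0,0],[-1,0,0,0,0],[-1,0,0,0,0]]' | tail -2
python3 -c "
from h import *
delta()"
```

```text
ft_force: [-4.1, 0.8, 4.5]
width: 0.0192
t 5.78 p [0.4662 0.2124 0.0673] yaw 0.0576 tilt 0.0236 w 0.0192 F [-4.1  0.8  4.5] j [ 0.3   0.57  2.   -0.01  0.55  0.25]
```

```bash
python3 -m inch '[[-1,0.02,0,0,0],[-1,0.02,0,0,0],[-1,0.02,0,0,0],[-1,0.015,0,0,0]]' | tail -2
python3 -c "
from h import *
delta()"
```

```text
ft_force: [0.2, -2.0, 3.1]
width: 0.0192
t 6.28 p [0.4633 0.251  0.0673] yaw 0.0585 tilt 0.0214 w 0.0192 F [ 0.2 -2.   3.1] j [ 0.37  0.58  1.96 -0.01  0.58  0.33]
```

Moved 38.7 mm with 2 N of friction. Going on to the stop.

```bash
python3 -m inch '[[-1,0.01,0,0,0],[-1,0.008,0,0,0]]' | tail -2
python3 -c "
from h import *
delta()"
```

```text
ft_force: [11.1, -55.9, 10.7]
width: 0.0194
t 6.53 p [0.4626 0.2581 0.0672] yaw 0.0615 tilt 0.0201 w 0.0194 F [ 11.1 -55.9  10.7] j [ 0.39  0.59  1.95 -0.02  0.58  0.34]
```

The lock hit its stop (56 N reaction, 45.7 mm moved). Holding, then releasing.

```bash
python3 -m inch '[[-1,-0.001,0,0,0],[-1,0,0,0,0]]' | tail -2
python3 -m inch '[[1,0,0,0,0],[1,0,0,0,0],[1,0,0,0,0],[1,0,0,0,0]]' | tail -2
python3 -c "
from h import *
delta()
im,d=pic('scene','s4');cv2.imwrite('pics/s4z.png',cv2.resize(im[180:360,200:360,::-1],None,fx=4,fy=3.3,interpolation=cv2.INTER_CUBIC))"
```

```text
ft_force: [-1.8, 1.5, 1.5]
width: 0.019
ft_force: [0.9, 1.2, 0.5]
width: 0.0853
t 7.28 p [0.4634 0.2577 0.0672] yaw 0.0599 tilt 0.0218 w 0.0853 F [0.9 1.2 0.5] j [ 0.39  0.59  1.95 -0.02  0.58  0.35]
```

View pics/s4z.png

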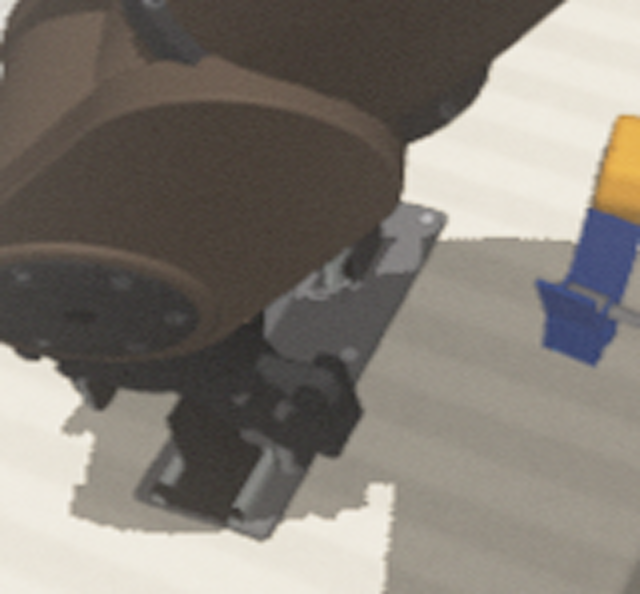

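```bash
python3 -m inch '[[1,0,0,-0.07,0],[1,0,0,-0.1,0],[1,0,0,-0.1,0],[1,-0.1,0.008,-0.02,0],[1,-0.1,0.005,0,0],[1,-0.03,0,0,0],[1,0,0,0,0]]' | tail -2
python3 - <<'E'
from h import *
delta((.473,.106,.2),.065)
im,d=pic('wrist','w5'); 
for q in ['lock_grip','clip_handles','clip']:
    for o in ctrl.tip_of('wrist',q)[:2]: print(q,o,wz(*o['point'],dict(lock_grip=.1,clip_handles=.108,clip=.068)[q]))
E
```

```text
ft_force: [0.2, 1.0, 0.4]
width: 0.0854
t 8.2 p [0.4741 0.1418 0.2178] yaw 0.0615 tilt 0.0234 w 0.0854 F [0.2 1.  0.4] j [ 0.16  0.32  1.9  -0.01  0.9   0.1 ]
 shift [-0.0711 -0.0074  0.0359]
 turn -0.004442230051183679
lock_grip {'point': [58.5, 307.3], 'confidence': 0.66} [0.4624 0.2581 0.1   ]
clip_handles {'point': [234.3, 309.4], 'confidence': 0.87} [0.4732 0.1083 0.108 ]
clip_handles {'point': [220.8, 183.0], 'confidence': 0.66} [0.3566 0.1132 0.108 ]
clip {'point': [213.1, 192.4], 'confidence': 0.75} [0.3508 0.1066 0.068 ]
clip {'point': [218.0, 310.4], 'confidence': 0.65} [0.4742 0.1092 0.068 ]
```

View pics/w5.png

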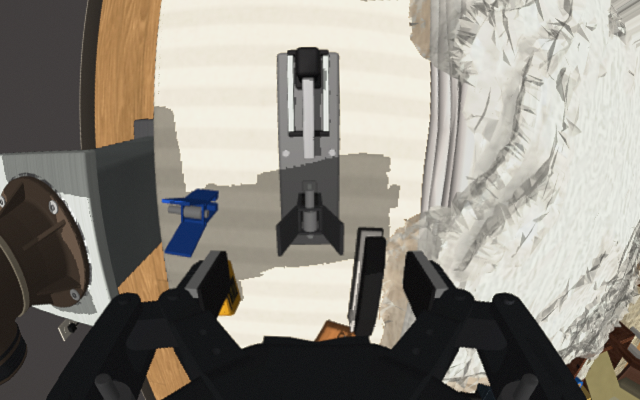

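```bash
python3 -m inch '[[1,-0.066,0,0.05,-0.004],[1,0,0,0.07,0],[1,0,0,0.06,0],[1,0,0,0.04,0],[1,0,0,0,0]]' | tail -2
python3 - <<'E'
from h import *
delta((.4732,.1083,.088),.065)
im,d=pic('wrist','w6'); 
for q in ['clip_handles','clip']:
    for o in ctrl.tip_of('wrist',q)[:2]: print(q,o,wz(*o['point'],dict(lock_grip=.1,clip_handles=.108,clip=.068)[q]))
E
```

```text
ft_force: [0.9, -0.0, 0.4]
width: 0.0853
t 9.03 p [0.4789 0.1137 0.1043] yaw 0.0743 tilt 0.0236 w 0.0853 F [ 0.9 -0.   0.4] j [ 0.1   0.48  2.02 -0.01  0.61  0.03]
 shift [-0.0098 -0.013   0.0323]
 turn 0.011896178971470788
clip_handles {'point': [272.6, 301.9], 'confidence': 0.82} [0.4732 0.1044 0.108 ]
clip_handles {'point': [242.5, 106.2], 'confidence': 0.58} [0.358  0.1101 0.108 ]
clip {'point': [237.2, 306.5], 'confidence': 0.91} [0.4756 0.1069 0.068 ]
clip {'point': [225.4, 135.8], 'confidence': 0.77} [0.3561 0.1051 0.068 ]
```

View pics/w6.png

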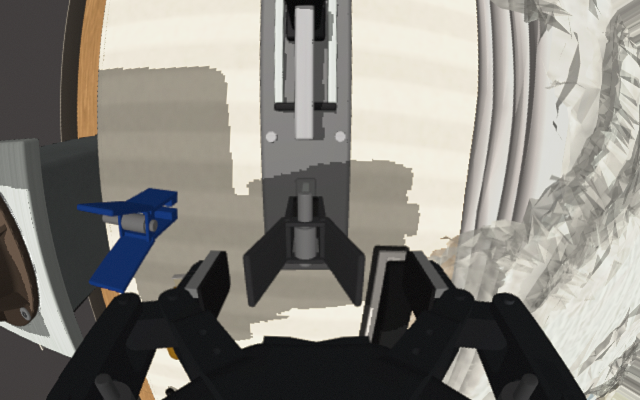

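Clip handles sit at cols 245–365, row 285, slightly left of the pad centre. Correcting by about −6 mm and descending.

```bash
python3 -m inch '[[1,-0.012,-0.013,0.012,0.01],[1,0,0,0.02,0],[1,0,0,0,0]]' | tail -2
python3 - <<'E'
from h import *
delta((.4732,.107,.088),.065)
im,d=pic('wrist','w7'); 
for q in ['clip_handles','clip']:
    for o in ctrl.tip_of('wrist',q)[:1]: print(q,o,wz(*o['point'],dict(lock_grip=.1,clip_handles=.108,clip=.068)[q]))
E
```

```text
ft_force: [-0.7, -0.1, -0.8]
width: 0.0856
t 9.55 p [0.4743 0.1067 0.0905] yaw 0.0657 tilt 0.03 w 0.0856 F [-0.7 -0.1 -0.8] j [ 0.09  0.5   2.05 -0.01  0.56  0.03]
 shift [ 0.0007 -0.0023  0.0049]
 turn 0.0009126571312580787
clip_handles {'point': [242.7, 98.1], 'confidence': 0.76} [0.3593 0.1116 0.108 ]
clip {'point': [237.2, 311.3], 'confidence': 0.83} [0.4728 0.107  0.068 ]
```

View pics/w7.png

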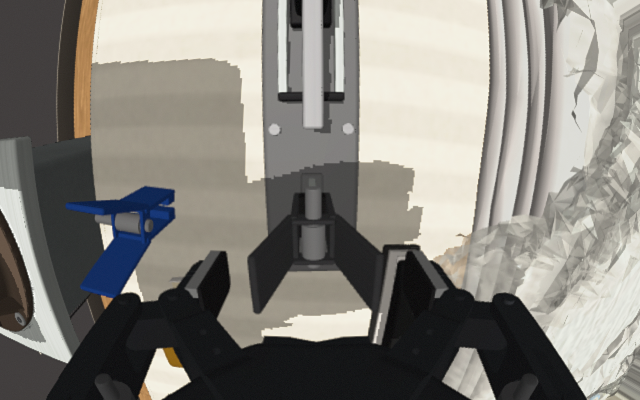

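Centred, with handles at cols 250–383 and pads at 215–425. Squeezing.

```bash
python3 -m inch '[[-1,0,-0.001,0.003,0],[-1,0,0,0,0],[-1,0,0,0,0],[-1,0,0,0,0]]' | tail -2
python3 - <<'E'
from h import *
delta((.4732,.107,.088),.065)
im,d=pic('wrist','w8'); 
E
```

```text
ft_force: [-4.6, -0.4, 5.4]
width: 0.028
t 10.2 p [0.4744 0.107  0.0922] yaw 0.0664 tilt 0.0331 w 0.028 F [-4.6 -0.4  5.4] j [ 0.09  0.5   2.05 -0.01  0.56  0.03]
 shift [ 0.0002 -0.0027  0.0083]
 turn 0.0017379428048159057
```

View pics/w8.png

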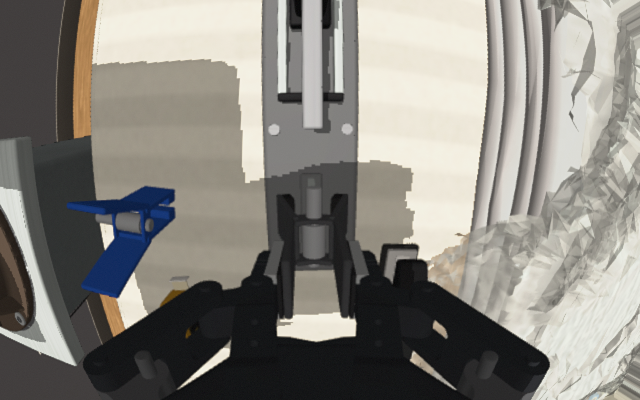

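Handles squeezed parallel (28 mm) and the pads hold them. Lifting.

```bash
python3 -m inch '[[-1,0,0,-0.02,0],[-1,0,0,-0.03,0],[-1,0,0,-0.05,0],[-1,0,0,-0.06,0],[-1,0,0,-0.06,0],[-1,0,0,-0.05,0],[-1,0,0,-0.03,0],[-1,0,0,0,0]]' | tail -2
python3 - <<'E'
from h import *
delta((.509,-.15,.24),-.33)
im,d=pic('wrist','w9'); im,d=pic('side','s9')
cv2.imwrite('pics/s9z.png',cv2.resize(im[120:320,220:400,::-1],None,fx=4,fy=3,interpolation=cv2.INTER_CUBIC))
E
```

```text
ft_force: [0.2, 0.1, -1.4]
width: 0.0279
t 11.25 p [0.4696 0.1075 0.2501] yaw 0.0666 tilt 0.0368 w 0.0279 F [ 0.2  0.1 -1.4] j [ 0.09  0.25  1.89 -0.01  0.96  0.03]
 shift [-0.5191  0.0436  0.0239]
 turn 0.5049214456774817
```

View pics/w9.png

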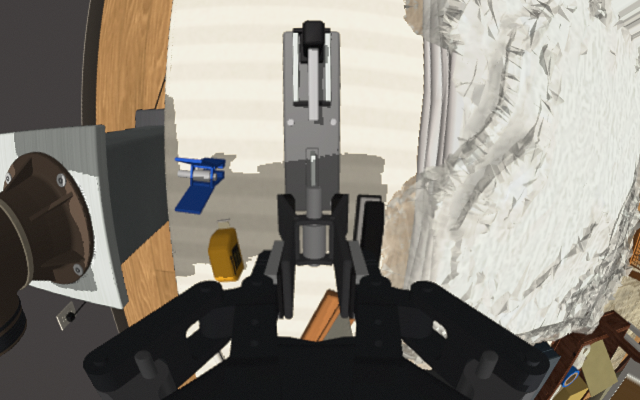

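View pics/s9z.png

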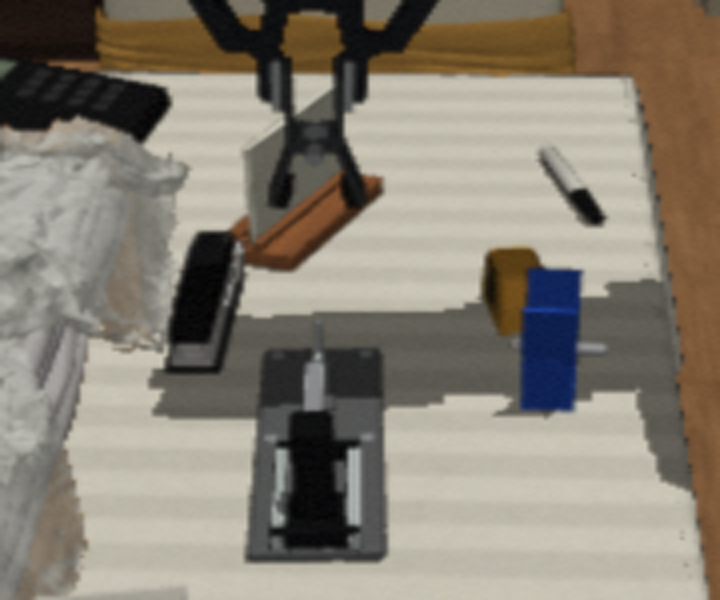

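Clip is lifted clear and wide open, and the lock is still at its stop. Now turning to the card's heading.

```bash
python3 -m inch '[[-1,0,0,0,0.13],[-1,0,0,0,0.13],[-1,0,0,0,0.13],[-1,0,0,0,0.1],[-1,0,0,0,0]]' | tail -2
python3 - <<'E'
from h import *
delta((.509,-.09,.25),-.336)
E
```

```text
ft_force: [0.8, 0.1, -0.4]
width: 0.0279
t 11.97 p [0.4677 0.1073 0.2442] yaw -0.3299 tilt 0.0267 w 0.0279 F [ 0.8  0.1 -0.4] j [ 0.09  0.26  1.9  -0.01  0.95  0.42]
 shift [-0.3465  0.2061 -0.0084]
 turn 0.007765166426707715
```

```bash
python3 -m inch '[[-1,-0.04,0.02,-0.004,0],[-1,-0.08,0.05,-0.004,0],[-1,-0.08,0.05,-0.004,0],[-1,-0.07,0.045,-0.004,0],[-1,-0.05,0.03,-0.004,0],[-1,-0.02,0.01,0,0],[-1,0,0,0,0]]' | tail -2
python3 - <<'E'
from h import *
delta((.509,-.15,.25),-.336)
im,d=pic('wrist','w10')
for q in ['card_edge','stand']:
    for o in ctrl.tip_of('wrist',q)[:2]: print(q,o,wz(*o['point'],dict(card_edge=.115,stand=0)[q]))
E
```

```text
ft_force: [0.4, 0.6, -0.5]
width: 0.0276
t 12.85 p [ 0.5106 -0.0916  0.2521] yaw -0.3148 tilt 0.0204 w 0.0276 F [ 0.4  0.6 -0.5] j [-0.31  0.31  1.8   0.01  1.01  0.  ]
 shift [-0.1121  0.0331  0.0042]
 turn 0.027028590883508563
card_edge {'point': [244.9, 328.6], 'confidence': 0.97} [ 0.5083 -0.1491  0.115 ]
stand {'point': [210.9, 324.9], 'confidence': 0.71} [ 0.5095 -0.1515  0.    ]
```

View pics/w10.png

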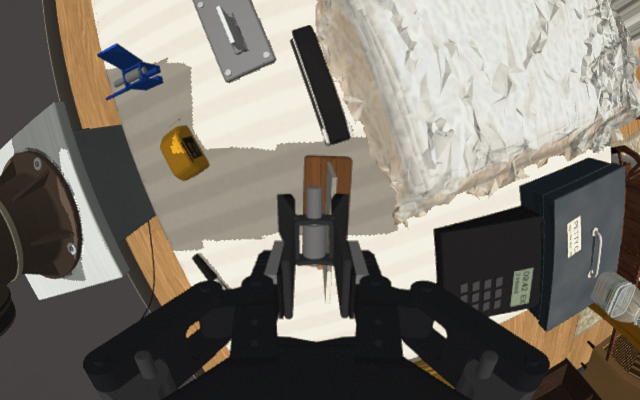

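card_edge is seen at (245,329), giving (0.508, −0.149), which agrees with the depth-based fit. Moving over it while still high.

```bash
python3 -c "
from h import *
delta((.508,-.15,.25),-.336)"; python3 -m inch '[[-1,-0.05,0.015,0,0.026],[-1,-0.05,0.014,0,0],[-1,-0.01,0.001,0,0],[-1,0,0,0,0]]' | tail -2
python3 - <<'E'
from h import *
delta((.508,-.15,.164),-.336)
im,d=pic('wrist','w11')
for q in ['card_edge','stand']:
    for o in ctrl.tip_of('wrist',q)[:2]: print(q,o,wz(*o['point'],dict(card_edge=.115,stand=0)[q]))
for cam in ['scene','side']:
    im,d=pic(cam,cam+'11')
    for q in ['card_edge','clip']:
        for o in ctrl.tip_of(cam,q)[:2]: print(cam,q,o,onz(cam,*o['point'],dict(card_edge=.115,clip=.226)[q]))
    r,c=map(int,proj(cam,np.array([.508,-.15,.15])))
    cv2.imwrite(f'pics/{cam}11z.png',cv2.resize(im[r-70:r+80,c-75:c+75,::-1],None,fx=4,fy=4,interpolation=cv2.INTER_CUBIC))
E
```

```text
t 13.0 p [ 0.5106 -0.0906  0.2524] yaw -0.3136 tilt 0.0209 w 0.0282 F [ 0.7  0.2 -0.8] j [-0.31  0.31  1.8   0.01  1.01  0.  ]
 shift [-0.1147  0.0317  0.0049]
 turn 0.028481099925984507
ft_force: [0.2, -0.2, -0.5]
width: 0.0276
t 13.5 p [ 0.5071 -0.1445  0.2526] yaw -0.3288 tilt 0.021 w 0.0276 F [ 0.2 -0.2 -0.5] j [-0.41  0.32  1.78  0.01  1.02 -0.08]
 shift [-0.0109  0.0018  0.1773]
 turn 0.009124628440580151
card_edge {'point': [196.4, 317.9], 'confidence': 0.61} [ 0.51  -0.152  0.115]
stand {'point': [172.4, 313.3], 'confidence': 0.65} [ 0.5076 -0.1503  0.    ]
scene card_edge {'point': [143.0, 324.8], 'confidence': 0.92} [ 0.504  -0.1513  0.115 ]
scene clip {'point': [105.2, 324.0], 'confidence': 0.94} [ 0.5049 -0.1446  0.226 ]
scene clip {'point': [267.4, 345.0], 'confidence': 0.69} [0.3175 0.1935 0.226 ]
side card_edge {'point': [155.0, 293.7], 'confidence': 0.56} [ 0.5099 -0.1631  0.115 ]
side clip {'point': [237.0, 358.9], 'confidence': 0.95} [0.3499 0.354  0.226 ]
side clip {'point': [119.0, 291.9], 'confidence': 0.75} [ 0.5075 -0.139   0.226 ]
```

View pics/w11.png

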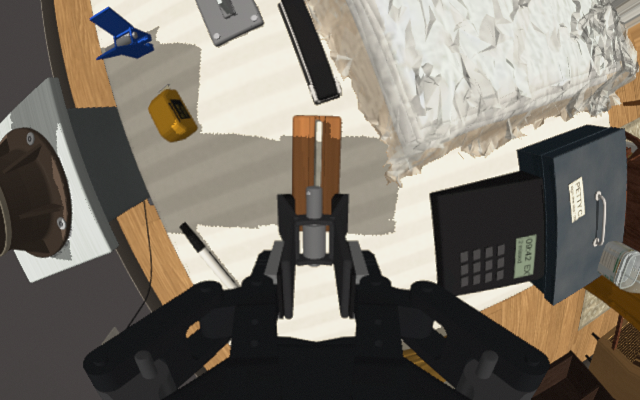

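View pics/side11z.png

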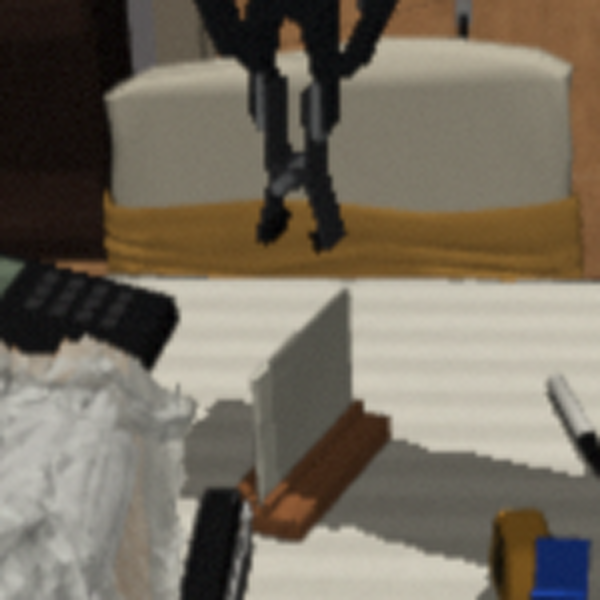

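View pics/scene11z.png

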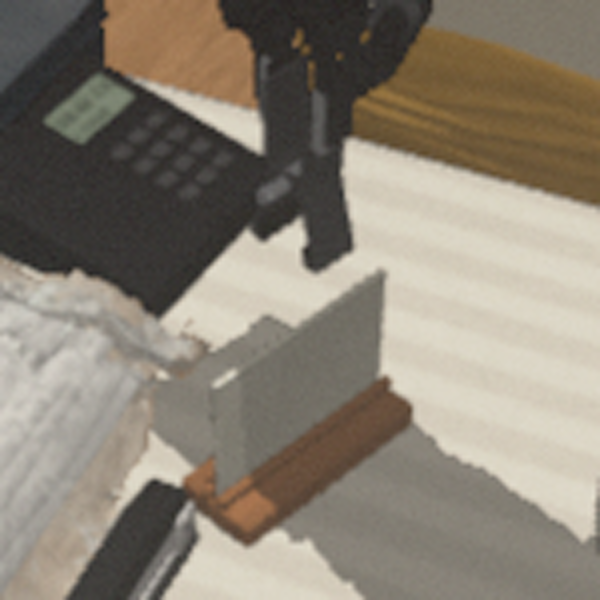

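```bash
python3 - <<'E'
from h import *
s=ctrl.read_state();p=np.array(s['eef_pos']);yaw=-.3288
e=np.array([np.cos(yaw),np.sin(yaw)]);f=np.array([-e[1],e[0]])
Rm=R.from_rotvec(s['tool_rot']).as_matrix();print(Rm)
pin=p+Rm[:,2]*.024;mouth=p+Rm[:,2]*.067;print('pin',pin,mouth)
im=cv2.imread('pics/w11.png')
for r in (125,140,155,170,185): 
    print(r,im[r,305:335].mean(1).astype(int))
for n,q in [('far',wz(122,319,.115)),('near',wz(185,318.5,.115)),('mid0',np.array([.5077,-.149,0])),('w10',np.array([.5083,-.1491,0])),('w11',np.array([.51,-.152,0])),('side',np.array([.5095,-.162,0])),('scene',np.array([.504,-.1513,0])),('scene0',np.array([.5113,-.1589,0]))]:
    dd=(q-pin)[:2];print(n,q,'across',dd@e,'along',dd@f)
# depth-based using current scene/side card
for cam in ['scene','side']:
    ctrl.read_camera(cam) if 0 else None
    d=ctrl.read_camera(cam)[1];P=cloud(cam,d)[d>0]
    t=P[(P[:,2]>.045)&(P[:,2]<.122)&(abs((P[:,:2]-[.508,-.149])@e)<.03)&(abs((P[:,:2]-[.508,-.149])@f)<.09)]
    a=(t[:,:2]-pin[:2])@e;b=(t[:,:2]-pin[:2])@f
    k=np.polyfit(b,a,1);print(cam,len(t),'across med',np.median(a),np.percentile(a,[5,95]),'along',np.percentile(b,[1,99]),'fit',k)
    tt=t[t[:,2]>.108];print('  top',np.median((tt[:,:2]-pin[:2])@e),tt[:,2].max())
E
```

```text
[[ 0.3228  0.9462  0.0211]
 [ 0.9465 -0.3228 -0.0008]
 [ 0.0061  0.0202 -0.9998]]
pin [ 0.5077 -0.145   0.2287] [ 0.5086 -0.1451  0.1857]
125 [132 131 133 131 117 119 124 122 117  93 100 151 211 236 234 234 195 130
  74  63  63  69  70  67  67  82 115 114 115 116]
140 [ 77  78  75  67  67  69  73  70  68  61  84 154 208 231 233 235 168  93
  67  65  70  70  69  68  68  69  69  66  67  67]
155 [ 78  77  76  69  69  71  73  71  69  62  75 117 140 144 143 136  99  67
  68  64  69  70  69  68  70  69  69  67  67  68]
170 [ 78  79  74  63  71  73  74  72  69  70  88 120 136 136 138 131 101  73
  64  64  70  70  69  68  70  71  66  68  67  68]
185 [ 75  76  75  66  72  74  74  73  71  80  98 118 128 132 146 108  81  72
  68  70  72  70  69  69  71  68  67  66  67  68]
far [ 0.5332 -0.0874  0.115 ] across 0.005505671690419187 along 0.06279742466640059
near [ 0.5141 -0.1424  0.115 ] across 0.005214332073268244 along 0.004515677133554385
mid0 [ 0.5077 -0.149   0.    ] across 0.0012496628694541627 along -0.003763622232433968
w10 [ 0.5083 -0.1491  0.    ] across 0.0018498119322597584 along -0.003664520757099393
w11 [ 0.51  -0.152  0.   ] across 0.0043951756850996405 along -0.005860226421738646
side [ 0.5095 -0.162   0.    ] across 0.007151035873581645 along -0.015485985333198051
scene [ 0.504  -0.1513  0.    ] across -0.0015094426795936504 along -0.0071351703292603826
scene0 [ 0.5113 -0.1589  0.    ] across 0.007853597410548545 along -0.01197081715987053
scene 994 across med 0.00046811046149687613 [-0.0016  0.0031] along [-0.0719  0.066 ] fit [0.0215 0.0006]
  top 0.0010901994488806703 0.11967333572476602
side 631 across med 0.002209072682016523 [-0.0003  0.0056] along [-0.072   0.0682] fit [0.0233 0.0022]
  top 0.0026628613602016275 0.11754992627921801
```

```bash
python3 -m inch '[[-1,-0.008,0.007,0.02,0],[-1,0,0,0.04,0],[-1,0,0,0.02,0],[-1,0,0,0,0]]' | tail -2
python3 - <<'E'
from h import *
delta((.5118,-.15,.164),-.34)
im,d=pic('wrist','w12')
for cam in ['scene','side']:
    im,d=pic(cam,cam+'12')
    r,c=map(int,proj(cam,np.array([.508,-.15,.15])))
    cv2.imwrite(f'pics/{cam}12z.png',cv2.resize(im[r-50:r+50,c-50:c+50,::-1],None,fx=6,fy=6,interpolation=cv2.INTER_CUBIC))
E
```

```text
ft_force: [-0.5, -0.6, 0.8]
width: 0.0279
t 14.55 p [ 0.5104 -0.151   0.2102] yaw -0.3293 tilt 0.0208 w 0.0279 F [-0.5 -0.6  0.8] j [-0.42  0.38  1.82  0.01  0.92 -0.09]
 shift [0.0023 0.0002 0.0925]
 turn 0.013563380593478568
```

View pics/w12.png

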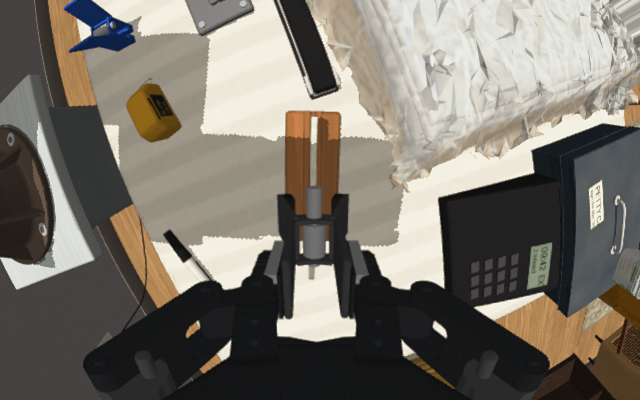

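View pics/side12z.png

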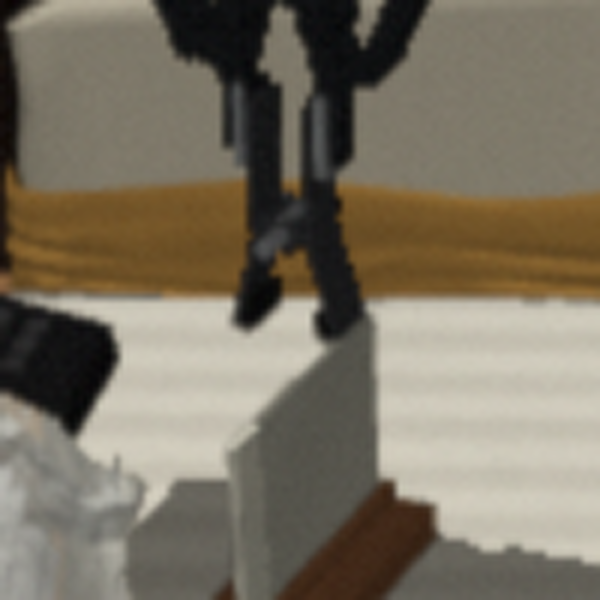

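View pics/scene12z.png

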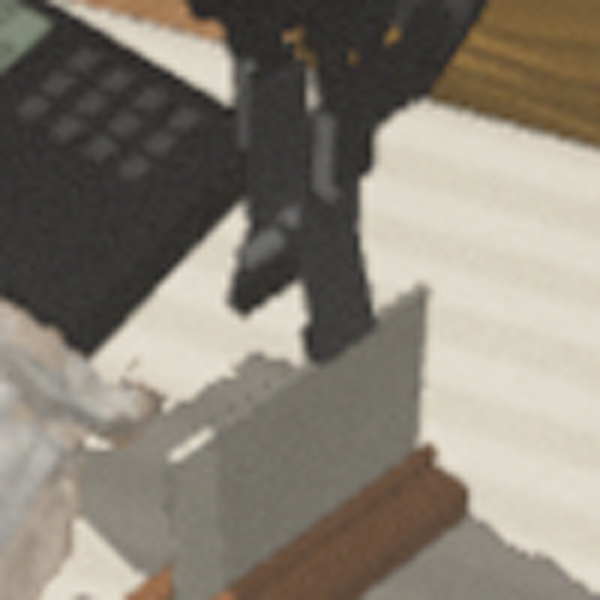

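The card (cols 312–319) and the clip's pin (col 315) are now in one plane with the camera, so they're aligned. Lowering gently.

```bash
python3 -m inch '[[-1,0,0,0.015,0],[-1,0,0,0.02,0],[-1,0,0,0.015,0],[-1,0,0,0,0]]' | tail -2
python3 - <<'E'
from h import *
delta((.5118,-.15,.164),-.34)
im,d=pic('wrist','w13')
for cam in ['scene','side']:
    im,d=pic(cam,cam+'13')
    r,c=map(int,proj(cam,np.array([.508,-.15,.13])))
    cv2.imwrite(f'pics/{cam}13z.png',cv2.resize(im[r-50:r+50,c-50:c+50,::-1],None,fx=6,fy=6,interpolation=cv2.INTER_CUBIC))
E
```

```text
ft_force: [0.3, -0.3, -0.2]
width: 0.0279
t 15.2 p [ 0.5115 -0.1511  0.1852] yaw -0.3291 tilt 0.0237 w 0.0279 F [ 0.3 -0.3 -0.2] j [-0.41  0.41  1.85  0.01  0.86 -0.09]
 shift [ 0.0021 -0.0011  0.0425]
 turn 0.01390282051881384
```

View pics/w13.png

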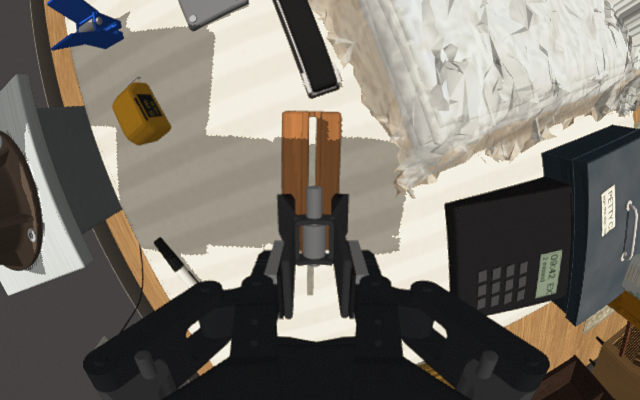

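View pics/side13z.png

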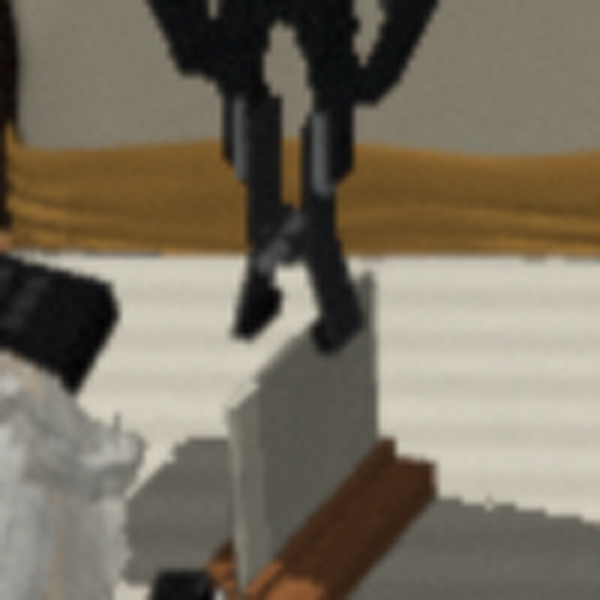

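View pics/scene13z.png

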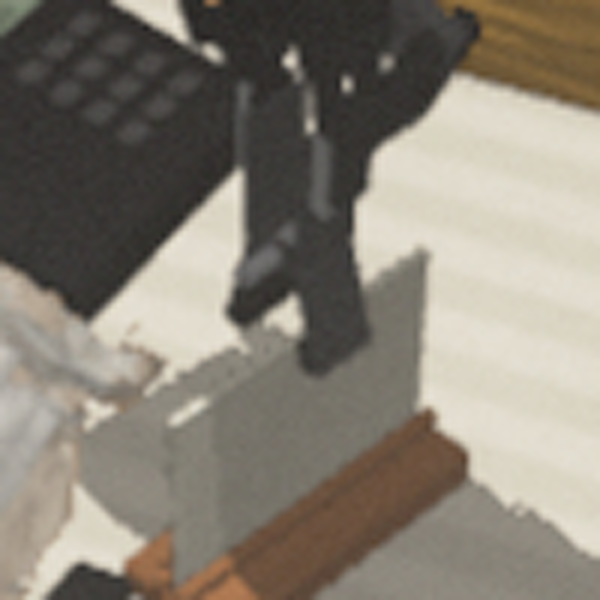

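The jaws now straddle the card edge. The card seen at (290,310) and (130,313) is about 1–2 mm left of the pin line, so I'll nudge and keep lowering.

```bash
python3 -m inch '[[-1,0,-0.003,0.01,0.01],[-1,0,0,0.02,0],[-1,0,0,0.012,0],[-1,0,0,0,0]]' | tail -2
python3 - <<'E'
from h import *
delta((.5108,-.15,.162),-.34)
im,d=pic('wrist','w14')
for r in (130,150,170,185,285): print(r,im[r,300:330].mean(1).astype(int))
E
```

```text
ft_force: [0.4, 0.1, -0.5]
width: 0.0278
t 15.85 p [ 0.5108 -0.1508  0.1637] yaw -0.3375 tilt 0.0252 w 0.0278 F [ 0.4  0.1 -0.5] j [-0.41  0.44  1.88  0.01  0.8  -0.08]
 shift [ 0.0014 -0.0006  0.0033]
 turn 0.0031842155771081497
130 [123 102 112 123 124 122 117 104  96 186 222 231 231 231 232 233 198 129
  76  71  69  64  66  71  71  69  69  67  68  87]
150 [ 73  64  67  73  72  74  71  67  68 122 138 143 142 141 142 141 115  85
  72  70  68  61  64  69  71  69  68  68  68  68]
170 [ 71  64  69  76  75  73  71  67  71 125 142 147 147 147 146 138 108  75
  73  74  69  65  65  71  69  70  69  70  69  69]
185 [ 71  64  70  74  74  74  70  63  70 124 129 125 119 113 113 116  94  68
  64  73  68  63  65  71  72  70  67  68  70  69]
285 [236 236 235 235 235 234 235 232 183 142 130 134 135 137 135 179 218 229
 229 230 229 230 230 231 230 229 229 229 229 229]
```

View pics/w14.png

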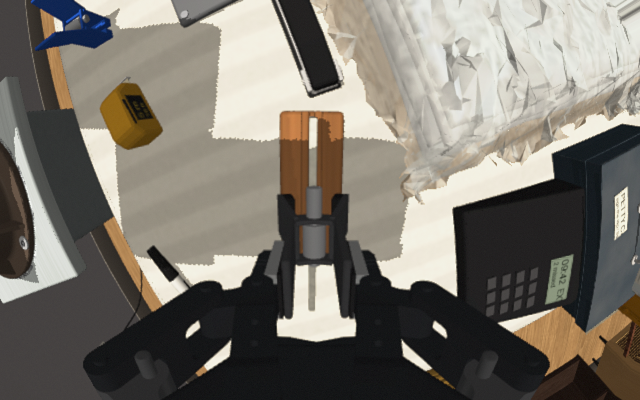

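```bash
python3 - <<'E'
from h import *
for cam in ['scene','side']:
    im,d=pic(cam,cam+'14')
    for q in ['clip','clip_mouth','card_edge','lock_grip']:
        for o in ctrl.tip_of(cam,q)[:2]: print(cam,q,round(o['confidence'],2),o['point'],onz(cam,*o['point'],dict(card_edge=.115,clip=.14,clip_mouth=.097,lock_grip=.1)[q]), 'expect',proj(cam,np.array(dict(clip=[.5108,-.1508,.14],clip_mouth=[.512,-.151,.097],card_edge=[.51,-.151,.115],lock_grip=[.463,.258,.1])[q])))
    r,c=map(int,proj(cam,np.array([.508,-.15,.12])))
    cv2.imwrite(f'pics/{cam}14z.png',cv2.resize(im[r-45:r+45,c-45:c+45,::-1],None,fx=6,fy=6,interpolation=cv2.INTER_CUBIC))
E
```

```text
scene clip 0.83 [268.7, 347.2] [0.328  0.1459 0.14  ] expect [np.float64(134.0355648680282), np.float64(322.1602622299497)]
scene clip_mouth 0.81 [280.4, 344.6] [0.3302 0.1459 0.097 ] expect [np.float64(147.82840549955728), np.float64(321.5107712253239)]
scene clip_mouth 0.73 [149.3, 321.3] [ 0.5104 -0.1462  0.097 ] expect [np.float64(147.82840549955728), np.float64(321.5107712253239)]
scene card_edge 0.69 [142.9, 322.5] [ 0.509  -0.1494  0.115 ] expect [np.float64(142.34051095003633), np.float64(322.3823545753582)]
scene lock_grip 0.94 [304.7, 247.6] [0.4624 0.2601 0.1   ] expect [np.float64(303.51386895476946), np.float64(247.9722580802559)]
side clip 0.76 [237.5, 356.2] [0.3511 0.2358 0.14  ] expect [np.float64(148.4198196776302), np.float64(292.49318894792935)]
side clip 0.57 [146.3, 292.3] [ 0.5125 -0.1634  0.14  ] expect [np.float64(148.4198196776302), np.float64(292.49318894792935)]
side clip_mouth 0.67 [253.0, 354.6] [0.3532 0.2281 0.097 ] expect [np.float64(163.23194067036465), np.float64(292.7345544686381)]
side clip_mouth 0.61 [163.8, 289.3] [ 0.5207 -0.1476  0.097 ] expect [np.float64(163.23194067036465), np.float64(292.7345544686381)]
side card_edge 0.6 [158.3, 291.7] [ 0.5133 -0.1439  0.115 ] expect [np.float64(157.08363949667466), np.float64(293.21096845362973)]
side lock_grip 0.68 [264.3, 295.9] [0.465  0.2708 0.1   ] expect [np.float64(260.1338826979498), np.float64(297.5408135366859)]
```

View pics/side14z.png

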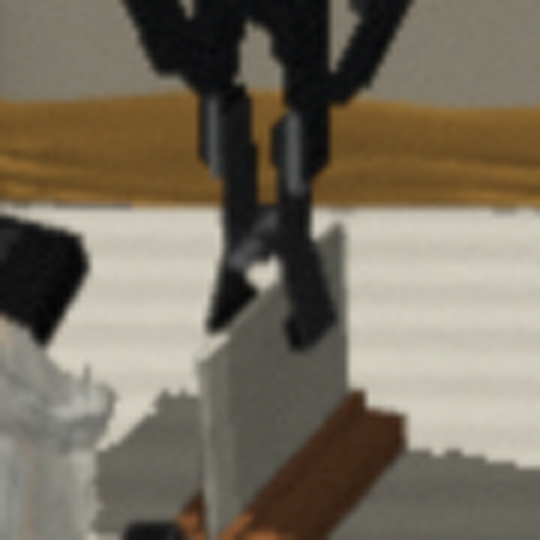

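View pics/scene14z.png

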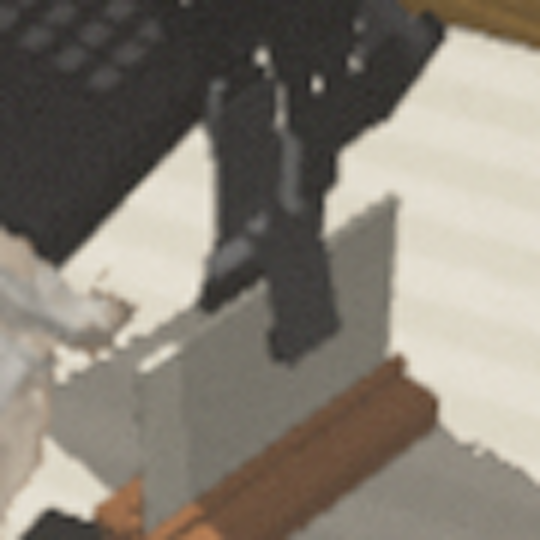

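View pics/side14.png

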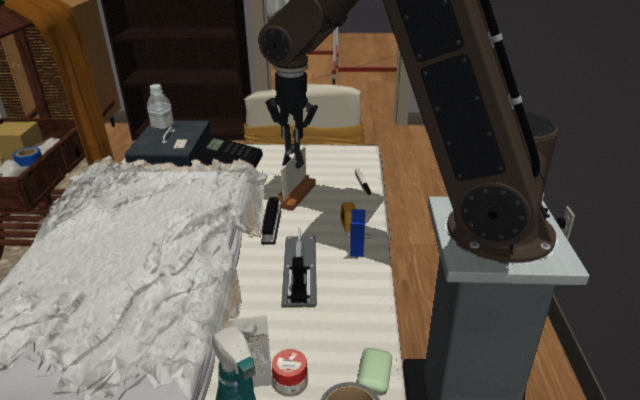

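The jaws straddle the card with no wrist force. One small centring nudge (−1.5 mm), then settle and finish.

```bash
python3 -m inch '[[-1,0,-0.003,0,0],[-1,0,0,0,0],[-1,0,0,0,0]]' | tail -2
python3 - <<'E'
from h import *
delta()
im,d=pic('wrist','w15')
for r in (150,185,285): print(r,im[r,300:330].mean(1).astype(int))
E
```

```text
ft_force: [-1.1, 0.0, -1.2]
width: 0.0276
t 16.77 p [ 0.5095 -0.1503  0.1644] yaw -0.3376 tilt 0.0265 w 0.0276 F [-1.1  0.  -1.2] j [-0.42  0.43  1.88  0.01  0.8  -0.08]
150 [ 79  75  62  68  75  74  73  70  69  61  73 111 139 143 144 143 143 140
 122  73  71  70  64  64  71  69  70  69  69  69]
185 [ 79  76  68  71  73  74  74  72  68  64  76 103 120 114 113 120 125 116
  98  77  72  70  64  65  71  73  71  69  68  70]
285 [235 236 235 235 235 235 234 234 233 216 167 129 131 132 135 137 146 193
 230 231 229 229 229 231 231 231 230 229 229 229]
```

View pics/w15.png

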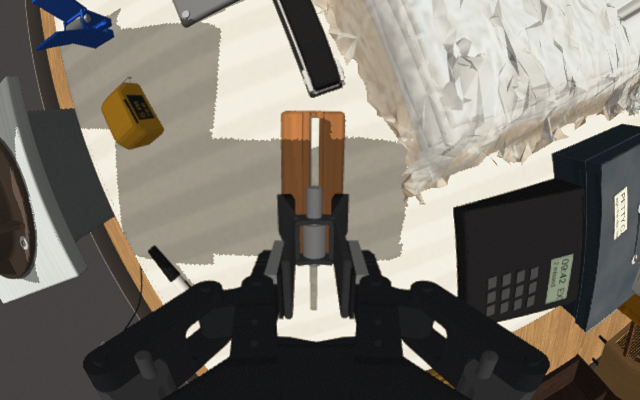

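Card (cols 311–318) is centred under the pin (col 315). Handing in.

```bash
python3 -c "
from station import ctrl
print(ctrl.finish_job())"
```

```text
the job is handed in; nothing more can be done
None
```

I slid the lock to its end stop, squeezed the clip open and lifted it off the rack. I then lowered it upright over the middle of the card's top edge and handed the job in at about 17 s, still holding it squeezed wide open. No verdict was reported.

What the last checks showed:

- **Lock:** it moved 45.7 mm and met its stop. The wrist read about 56 N there, against the 120 N limit. I took the 40 N limit as covering the arm and gripper body, not the fingers. Later pictures still show the grip at the stop.
- **Clip opening:** the finger opening is 28 mm and the handles look parallel, so the clip should be fully open. I can't read the lever angle itself.
- **Position over the card:** the pin works out about 25 mm above the edge. In the last wrist picture it sits about 1 mm or less off the card's mid-plane. The tool tilt is about 0.03 rad and its heading matches the card within about 0.02 rad.
- **Contact:** the wrist force is under 2 N and the pictures show the jaws clear of the card.
- **Stapler and blue look-alike:** neither looks disturbed in the pictures.

**Disagreement:** the cameras and networks placed the card edge about 5 mm apart across the card and 10 mm along it. I relied on the wrist view for the final centring.

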